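# Start the timer and drain the rinsed caps in a tilted tray

## Task

The rinsed screw caps in the black tray have to drain. On the bench timer press the smallest key (clear) fully down and then the largest key (start) fully down, one at a time, leaving the middle key alone; then pick the tray up by its overhead handle, well clear of the bench, and tip it towards its spout corner until all three caps have slid together into that corner. Finish holding the tray in the air like that, tilted and still, with no cap lost and the glassware left where it stands.

Things in the scene. Friction and masses are not known exactly. Their poses are not given: they have to be found in the camera images.
- tray: black plastic draining tray, 0.26 to 0.44 kg, open on top: outside 210 mm along its x, 150 along its y, 40 high, walls and floor 5 mm; a bare metal bridge handle spans it lengthwise. The corner at its -x +y has a pouring spout jutting about 30 mm out. Origin at the centre of its underside, z up. It stands left or right of the robot's centre line, turned up to 1.4 rad either way
- tray_handle (a point): middle of the handle's bar, 112 mm above the underside, over the tray's centre; axes as the tray's. The bar is 210 mm long along the tray's x, 16 mm wide along its y, 24 mm tall (100 to 124 mm above the underside), on a thin post 24 mm wide at each end wall; free space all round it between the posts
- spout_corner (a point): inner floor corner of the tray at the spout, 100 mm to -x, 70 mm to +y and 5 mm above the tray's origin. Caps start to slide on the smooth wet plastic at 9 to 14 degrees of tilt; about 35 degrees towards the corner, equally along both sides of the tray, also carries them along the walls. Packed caps have their centres up to 67 mm from this point
- tray_bottom_corner (a point): outer underside corner of the tray at the spout: 105 mm to -x and 75 mm to +y of the tray's centre
- timer: grey bench timer fixed to the bench, 120 mm along its x, 200 mm along its y, 30 mm high; origin at the centre of its underside. Three round white keys stand in a row along its y, 22 mm to its -x, each in a round black housing; a display lies to +x. It stands on the other side of the robot's centre line from the tray
- clear_key_top (a point): centre of the top of the smallest (clear) key, 16 mm in diameter, at y = -62 mm of the timer; top 52 mm above the bench when up, 10 mm proud of its black housing, pressed straight down
- lap_key_top (a point): centre of the top of the middle-sized (lap, leave alone) key, 25 mm in diameter, at y = 0 mm of the timer; top 52 mm above the bench when up, 10 mm proud of its black housing, pressed straight down
- start_key_top (a point): centre of the top of the largest (start) key, 36 mm in diameter, at y = +62 mm of the timer; top 52 mm above the bench when up, 10 mm proud of its black housing, pressed straight down
- clear_key (a joint): travel of the clear key: 0 up, 0.006 m fully down; it springs back; about 4 N takes it fully down
- lap_key (a joint): travel of the lap key: 0 up, 0.006 m fully down; it springs back; about 4 N takes it fully down
- start_key (a joint): travel of the start key: 0 up, 0.006 m fully down; it springs back; about 4 N takes it fully down
- cap0: white screw cap, a flat disc 26 mm in diameter and 11 mm high, about 15 g, starting loose on the tray's floor; origin at the centre of its underside (the three caps are alike)
- cap1: white screw cap, a flat disc 26 mm in diameter and 11 mm high, about 15 g, starting loose on the tray's floor; origin at the centre of its underside (the three caps are alike)
- cap2: white screw cap, a flat disc 26 mm in diameter and 11 mm high, about 15 g, starting loose on the tray's floor; origin at the centre of its underside (the three caps are alike)
- beaker: clear glass beaker, 68 mm across, 95 mm high, standing beyond the work; bystander; origin under its centre
- flask: clear glass conical flask, 72 mm across its foot, 104 mm high; bystander; origin under its centre
- vial: small amber glass bottle, 28 mm across, 50 mm high; bystander; origin under its centre

How it is judged:
On the way, in this order (a step that is already met when the one before it is completed fails the run):
1. clear (smallest) key pressed fully down, start key up (value of joint clear_key above 0.0045 m and value of joint start_key below 0.002 m), for 0.05 s.
2. start (largest) key pressed fully down, clear key up (value of joint start_key above 0.0045 m and value of joint clear_key below 0.002 m), for 0.05 s.
3. tray lifted off the bench in the fingers (height (world z) of tray_bottom_corner above 0.02 m and contact force between the fingers and tray above 1 N), for 0.2 s.
At the end, for the whole second after the job is handed in: Fingers hold the tray, lowest corner 20 mm and underside's middle 50 mm or more above the bench, on nothing else, tilted 0.22 to 0.96 rad and still; all three caps lie still within 75 mm of the inner spout corner; glassware within 20 mm of its start (all of step 3 and height (world z) of tray above 0.05 m and angle between tray's own z axis and vertical between 0.22 and 0.96 rad and linear speed of each of tray, cap0, cap1, cap2 below 0.03 m/s and angular speed of tray below 0.15 rad/s and contact force between tray and timer below 0.2 N and contact force between tray and beaker below 0.2 N and contact force between tray and flask below 0.2 N and contact force between tray and vial below 0.2 N and distance between each of cap0, cap1, cap2 and spout_corner below 0.075 m and distance of each of beaker, flask, vial from where it was at the start of the episode below 0.02 m); the arm keeps its last pose, push and grip.
It fails at once if the middle-sized (lap) key is pressed (value of joint lap_key above 0.003 m).
It fails at once if both other keys are down together (value of joint each of clear_key, start_key above 0.003 m).
It fails at once if a cap leaves the tray (distance between any of cap0, cap1, cap2 and tray above 0.16 m).
It fails at once if glassware is shifted more than 20 mm or tipped (distance of any of beaker, flask, vial from where it was at the start of the episode above 0.02 m or angle between any of beaker, flask, vial's own z axis and vertical above 0.5 rad).
It also fails if it takes over 56 s, if anything falls off the work surface, if the arm or the gripper's body presses on something with over 40 N, if the wrist force passes 120 N, or if a joint passes its speed limit or range.

## Robot

A 6-joint arm with a two-finger parallel gripper is mounted at the origin on the work surface. World frame = base frame: x ahead of the robot, y to its left, z up, the work surface at z = 0. Lengths are in m, angles in rad, forces in N, time in s.
With the tool pointing down it reaches from about 0.3 to 0.775 m from the base axis. Payload 14.6 kg.
Tool frame: the origin (TCP) lies at the very end of the fingers, on their centre line; the grasp point (between the pads) lies 19 mm behind it (ctrl.grasp_offset is the distance from the TCP to the grasp point, in m); z points along the fingers, y is the line along which they close (so a half turn about z gives the same grasp; the last joint's range is limited). The gripper opens to 94 mm and grips with 3 to 60 N. Pads are 16 mm wide; open, the fingers measure 119 mm over their backs; the gripper's body (75 mm by 177 mm) begins 78 mm behind the grasp point.
Start: joints at [1.211, 0.3, 1.521, -0, 1.321, -0.067], TCP at [0.159, 0.527, 0.205] pointing down, gripper open.
Joint ranges: [-3.03, 3.03], [-0.79, 2.21], [0.23, 2.52], [-1.04, 4.18], [0, 3.07], [-2.55, 2.55]. Speed limits (rad/s): [2.22, 2.22, 2.57, 3.14, 3.14, 3.14].

## Interface

Orientations are given as [roll, pitch, yaw] about the fixed x, y, z axes, in that order (R = Rz(yaw) Ry(pitch) Rx(roll)).
In Python, from station import ctrl gives the robot as it stands.
- The arm moves only by the tool step_arm, never from a script. Its argument "plan" is a list that holds one entry, the list of rows, each a list of 6 numbers: the shift along the tool's x, y, z in units of 30 mm (1.0 is 30 mm), then the turn, a rotation vector about the tool's x, y, z in units of 6 degrees (1.0 is 6 degrees). In form: [[[dx, dy, dz, wx, wy, wz], ...]]. A call has 1 to 8 rows; each row is the pose to reach, as a shift and turn from the pose commanded when the call began, along the tool's axes at that moment; what a row does not reach only later rows make up. A row lasts 1/12 s, in which the tool goes at most 41.7 mm and 7.16 degrees, less where a joint would pass 70% of its speed; a pose out of reach is approached as far as the arm can. A call with a gripper value outside its range is refused whole. "grip" is the opening, from 0 (shut) to 1 (fully open), set as the call begins (left out, the last holds). The fingers move at their own pace and stop on an object; "squeeze" is the grip in N (left out, the last holds). Time passes only in rows, so rows that repeat a pose let the fingers close. It gives the time, the measured TCP pose, the force, the opening and the grip force at its end, in the units of the state.
- ctrl.get_obs(): the state, without advancing time (a new reading comes with each control period).
- ctrl.camera(name): name is "side" or "top" or "wrist"; returns the picture (420x560x3 uint8, red, green, blue); there is no depth.
- ctrl.camera_model(name): a dict with "intrinsics" (3x3 intrinsics, pixels), "R" (3x3) and "t" (3): a world point X has camera coordinates R X + t; the wrist camera has in their place "tool_from_camera" (4x4, takes a point from camera to tool coordinates, whose origin is the TCP and whose axes are the flange's). Camera axes: x right, y down, z forward; pixel columns grow to the right and rows downward; lengths in m; the calibration is good to about 2 mm. The wrist camera is an equidistant fisheye: a pixel r from the principal point sees the ray r / f radians off the axis. A picture is of the moment at which its call begins: read the wrist's pose just before it. camera_model takes no time and is no camera call.
- ctrl.hand_in(): hands the job in; it is judged then, once.
Trained networks look in the newest picture that a camera, given by its name, has taken for a name from the list of things; names that differ only in an ending like _2 or _b are one class to them, and where a whole thing is asked for, a point or a joint stands for the part that bears it (a point fixed in the world has none). Each returns a list of dicts, best first, with "confidence" (0 to 1); they miss things now and then, are a little off and sometimes report something else, mostly with a low value. They report only what shows in the picture. A call takes as long as a camera call.
- ctrl.masks_of(query, camera): "pixels" (420x560 bool, what is visible of it) and "at" ([column, row] in pixels, amid what is visible of it).
- ctrl.place_of(query, camera): "at" ([column, row] in pixels: a listed point, or the origin of a listed thing).
The state is a dict: "time_s": time; "qpos": joint angles; "joint_vel": joint speeds; "tau": joint torques, N m; "ee_pos": TCP position; "eef_rot": TCP orientation; "force": force on the tool from outside, world axes, zero at the start; "moment": the same for the moment, N m; "grip_width": finger opening in m; "grip_force": force on a finger pad.
Only numpy, scipy, OpenCV 4.12 (cv2) and the standard library are available. Lean on these libraries where they do the work, as an engineer would, in place of code of your own. Each camera call takes 0.05 s, during which the arm holds its last target. There are 200 camera calls.

## Working session

There is one attempt and no reset: what is moved stays moved. The work goes in short steps, Python scripts to look and compute and a tool call to move; the robot and the scene stay as the last step left them, time stands still between calls to the robot, and variables do not carry over. Pictures are saved under pics/ and viewed, at most 10 in all, crops included, and the job is handed in when it is done.

Besides the shell and the picture viewer there is one more tool, called after "Request:" as a command line: name --argument value ..., lists and objects as JSON in quotes. step_arm: Moves the arm, as the interface text tells. Its arguments: {"type":"object","properties":{"plan":{"type":"array","items":{"type":"array","items":{"type":"array","items":{"type":"number"}}}},"grip":{"type":"number"},"squeeze":{"type":"number"}},"required":["plan"]}

```bash
mkdir -p pics
cat > h.py <<'E'
import numpy as np, cv2
from scipy.spatial.transform import Rotation as Ro
from station import ctrl
def ray(cam,px):
    m=ctrl.camera_model(cam);K=np.array(m["intrinsics"]);R=np.array(m["R"]);t=np.array(m["t"])
    return -R.T@t, R.T@np.linalg.solve(K,[px[0],px[1],1.])
def at_z(cam,px,z):
    o,d=ray(cam,px);return o+d*(z-o[2])/d[2]
def tri(p1,c1,p2,c2):
    o1,d1=ray(c1,p1);o2,d2=ray(c2,p2);d1/=np.linalg.norm(d1);d2/=np.linalg.norm(d2)
    A=np.c_[d1,-d2];s=np.linalg.lstsq(A,o2-o1,rcond=None)[0]
    a=o1+s[0]*d1;b=o2+s[1]*d2;return (a+b)/2,np.linalg.norm(a-b)
def proj(cam,X):
    m=ctrl.camera_model(cam);p=np.array(m["intrinsics"])@(np.array(m["R"])@X+np.array(m["t"]));return p[:2]/p[2]
def tool(X=None,rpy=None):
    """shift (units 30mm) and turn (units 6deg) from current measured pose to target"""
    o=ctrl.get_obs();R=Ro.from_euler('xyz',o["eef_rot"])
    s=None if X is None else R.inv().apply(np.array(X)-o["ee_pos"])/.03
    w=None if rpy is None else np.degrees((R.inv()*Ro.from_euler('xyz',rpy)).as_rotvec())/6
    return s,w
E
python3 - <<'E'
from h import *
np.set_printoptions(precision=4,suppress=True)
ims=[ctrl.camera(c) for c in("top","side")]
for c,i in zip(("top","side"),ims): cv2.imwrite(f"pics/{c}0.png",i[...,::-1])
Z={"tray_handle":.112,"spout_corner":.005,"tray_bottom_corner":0,"tray":0,"timer":0,"clear_key_top":.052,"lap_key_top":.052,"start_key_top":.052,"cap0":.005,"beaker":0,"flask":0,"vial":0}
for q,z in Z.items():
  for c in("top","side"):
    for r in ctrl.place_of(q,c)[:3]: print(q,c,np.round(r["at"],1),round(r["confidence"],2),at_z(c,r["at"],z))
o=ctrl.get_obs();print(o["ee_pos"],o["eef_rot"],o["force"],ctrl.grasp_offset,o["time_s"])
E
```

```text
tray_handle top [345.7 238.8] 0.66 [ 0.4884 -0.2042  0.112 ]
tray_handle side [278.2 262. ] 0.65 [ 0.4828 -0.2045  0.112 ]
spout_corner top [371.3 279.3] 0.88 [ 0.3841 -0.2915  0.005 ]
spout_corner side [247.  332.1] 0.89 [ 0.3899 -0.2866  0.005 ]
spout_corner side [260. 176.] 0.4 [0.5292 0.2017 0.005 ]
tray_bottom_corner top [371.8 280. ] 0.68 [ 0.3819 -0.2939  0.    ]
tray_bottom_corner top [340.2 240.3] 0.41 [ 0.4861 -0.2076  0.    ]
tray_bottom_corner side [245.  337.5] 0.71 [ 0.3835 -0.2951  0.    ]
tray_bottom_corner side [248.2 162.6] 0.36 [0.5094 0.2788 0.    ]
tray top [338.6 239.4] 0.71 [ 0.4884 -0.2032  0.    ]
tray side [280.1 293. ] 0.96 [ 0.4835 -0.2066  0.    ]
timer top [183.7 222.3] 0.78 [0.5243 0.2149 0.    ]
timer top [330.  142.2] 0.18 [ 0.7534 -0.1759  0.    ]
timer top [205.5 141.4] 0.16 [0.7464 0.1641 0.    ]
timer side [257.6 174.2] 0.82 [0.5252 0.2174 0.    ]
clear_key_top top [201.4 237.8] 0.58 [0.4832 0.1582 0.052 ]
clear_key_top side [244.1 171.4] 0.35 [0.4811 0.1795 0.052 ]
clear_key_top side [353.7 193.3] 0.2 [0.7427 0.0097 0.052 ]
lap_key_top top [179.3
[... 478 characters left out ...]
4 -0.1716  0.005 ]
cap0 side [296.1 275.8] 0.69 [ 0.5313 -0.1735  0.005 ]
cap0 side [290.7 317.9] 0.6 [ 0.4887 -0.2786  0.005 ]
cap0 side [263.8 268. ] 0.54 [ 0.4631 -0.1303  0.005 ]
beaker top [203.1 141.2] 0.86 [0.7468 0.1706 0.    ]
beaker top [372.4 278.1] 0.45 [ 0.387  -0.2955  0.    ]
beaker side [333.6 171.9] 0.7 [0.7446 0.1643 0.    ]
beaker side [247.7 169.4] 0.21 [ 0.5014  0.2475 -0.    ]
flask top [248.6 135. ] 0.83 [0.7673 0.0472 0.    ]
flask side [260.8 173.5] 0.62 [0.535  0.2179 0.    ]
vial top [333.1 140.8] 0.6 [ 0.7575 -0.1843  0.    ]
vial side [385.6 262.6] 0.44 [ 0.7517 -0.1911 -0.    ]
[0.1587 0.5266 0.2054] [-3.1416  0.      2.8488] [ 0.1919 -0.1688 -0.3031] 0.0188 1.3
```

View pics/top0.png

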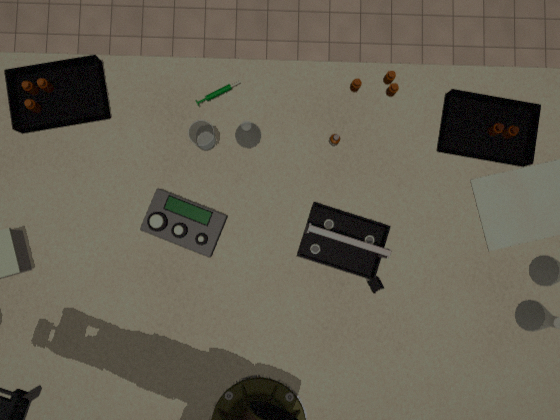

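View pics/side0.png

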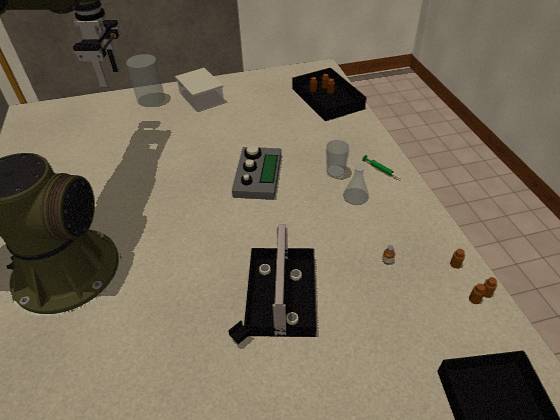

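The top picture shows the timer keys at start (156,221), lap (179,229) and clear (201,238). The tray's handle is at (346,239), its spout at the lower right (375,284), and the glassware is at the back. The side picture agrees, except that its "clear" hit at (244,171) lies between two keys. I'll fit both rigid bodies robustly.

Run:
```python
from h import *
from scipy.optimize import least_squares
np.set_printoptions(precision=4,suppress=True)
T={"timer":(0,0,0),"clear_key_top":(-.022,-.062,.052),"lap_key_top":(-.022,0,.052),"start_key_top":(-.022,.062,.052)}
Y={"tray":(0,0,0),"tray_handle":(0,0,.112),"spout_corner":(-.1,.07,.005),"tray_bottom_corner":(-.105,.075,0)}
def fit(M,x0):
    P=[(X,c,r["at"]) for q,X in M.items() for c in("top","side") for r in ctrl.place_of(q,c)[:1]]
    W=lambda p,X:Ro.from_euler('z',p[2]).apply(X)+[p[0],p[1],0]
    f=lambda p:np.concatenate([proj(c,W(p,X))-a for X,c,a in P])
    s=least_squares(f,x0,loss='soft_l1');print(s.x);print(f(s.x).reshape(-1,2).round(1).tolist())
    for q,X in M.items(): print(q,W(s.x,X))
    return W(s.x,M["clear_key_top"]) if "clear_key_top" in M else 0
ctrl.camera("top");ctrl.camera("side")
k=fit(T,[.52,.216,-.33]);fit(Y,[.486,-.205,1.31])
print(tool([k[0],k[1],.09]))
```

```text
[ 0.5264  0.214  -0.2693]
[[2.6, -0.4], [0.4, -1.0], [-169.5, -6.0], [-85.0, 5.1], [-2.6, -2.7], [-1.8, 2.3], [1.1, -0.2], [-3.5, 0.3]]
timer [0.5264 0.214  0.    ]
clear_key_top [0.4887 0.1601 0.052 ]
lap_key_top [0.5052 0.2199 0.052 ]
start_key_top [0.5217 0.2797 0.052 ]
[ 0.4838 -0.2073  1.3338]
[[3.0, 4.1], [0.4, -2.5], [-1.8, 0.3], [0.5, 2.8], [1.2, -0.9], [-0.7, -1.2], [0.2, -2.1], [-0.9, -0.1]]
tray [ 0.4838 -0.2073  0.    ]
tray_handle [ 0.4838 -0.2073  0.112 ]
spout_corner [ 0.3923 -0.2881  0.005 ]
tray_bottom_corner [ 0.3863 -0.2918  0.    ]
(array([-14.0558,  -8.5209,   3.8479]), None)
```

Request:
step_arm --plan '[[[-1.2,-0.7,0,0,0,0],[-2.4,-1.5,0,0,0,0],[-3.5,-2.1,0.2,0,0,0],[-4.6,-2.8,0.4,0,0,0],[-5.7,-3.5,0.6,0,0,0],[-6.7,-4.1,0.8,0,0,0],[-7,-4.3,1,0,0,0],[-7,-4.3,1,0,0,0]]]' --grip 0

```text
time_s: 2.87
ee_pos: [0.3236, 0.3407, 0.1746]
eef_rot: [-3.14, -0.0, 2.846]
force: [0.2, 1.4, -0.5]
grip_width: 0.0442
grip_force: 0.0
```

Request:
step_arm --plan '[[[-1.2,-0.7,0.4,0,0,0],[-2.4,-1.5,0.8,0,0,0],[-3.5,-2.1,1.2,0,0,0],[-4.6,-2.8,1.5,0,0,0],[-5.6,-3.4,1.8,0,0,0],[-6.5,-4,2,0,0,0],[-6.9,-4.3,2.2,0,0,0],[-6.9,-4.3,2.2,0,0,0]]]'

```text
time_s: 3.53
ee_pos: [0.4844, 0.1582, 0.1084]
eef_rot: [-3.141, -0.001, 2.847]
force: [-0.1, 0.1, 0.3]
grip_width: 0.0005
grip_force: 0.0
```

```bash
cat >> h.py <<'E'
def wpix(X,o):
    m=ctrl.camera_model("wrist");K=np.array(m["intrinsics"]);T=np.array(m["tool_from_camera"])
    p=Ro.from_euler('xyz',o["eef_rot"]).inv().apply(np.array(X)-o["ee_pos"]);c=T[:3,:3].T@(p-T[:3,3])
    th=np.arctan2(np.hypot(c[0],c[1]),c[2]);u=c[:2]/np.hypot(c[0],c[1])*th
    return np.array([K[0,0]*u[0]+K[0,2],K[1,1]*u[1]+K[1,2]])
def wz(px,z,o):
    m=ctrl.camera_model("wrist");K=np.array(m["intrinsics"]);T=np.array(m["tool_from_camera"])
    u=np.array([(px[0]-K[0,2])/K[0,0],(px[1]-K[1,2])/K[1,1]]);r=np.hypot(*u)
    d=np.r_[u/r*np.sin(r),np.cos(r)];R=Ro.from_euler('xyz',o["eef_rot"])
    d=R.apply(T[:3,:3]@d);s=R.apply(T[:3,3])+o["ee_pos"];return s+d*(z-s[2])/d[2]
E
python3 - <<'E'
from h import *
np.set_printoptions(precision=4,suppress=True)
o=ctrl.get_obs();print(o["ee_pos"],o["eef_rot"],o["qpos"],o["force"])
im=ctrl.camera("wrist")[...,::-1].copy()
for q in("clear_key_top","lap_key_top","start_key_top"):
  for r in ctrl.place_of(q,"wrist")[:2]: print(q,np.round(r["at"],1),r["confidence"],wz(r["at"],.052,o))
for X in((.484,.16,.052),(.5052,.2199,.052),(.5217,.2797,.052)):
    p=wpix(X,o);print(p);cv2.circle(im,tuple(int(v) for v in p),2,(0,0,255),-1)
cv2.imwrite("pics/w1.png",im)
E
```

```text
[0.4844 0.1582 0.1084] [-3.1408 -0.0012  2.8467] [ 0.2438  0.3166  1.7405 -0.0001  1.086  -1.0321] [-0.1371  0.0939  0.3273]
clear_key_top [279.5 214.2] 0.68 [0.4843 0.1599 0.052 ]
lap_key_top [362.2 218. ] 0.88 [0.5061 0.2206 0.052 ]
start_key_top [429.7 220.5] 0.9 [0.5262 0.2768 0.052 ]
start_key_top [277.9 214.3] 0.5 [0.484  0.1587 0.052 ]
[279.5602 213.8458]
[361.1087 217.1642]
[431.9989 214.506 ]
```

View pics/w1.png

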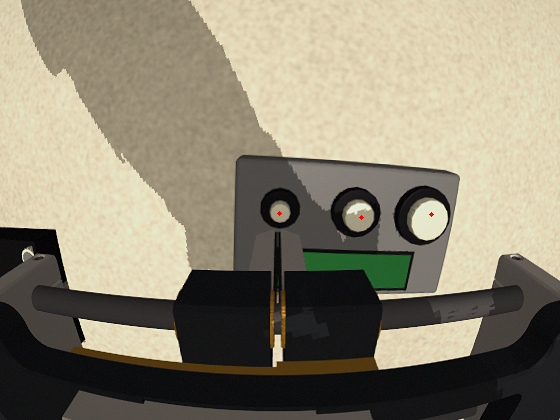

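The wrist view shows the clear key at (280,211) right beneath the fingertips, which matches the predicted dot. The start key is at about (429,219), so I'll use (0.526, 0.277) for it.

Request:
step_arm --plan '[[[0,0,0.9,0,0,0],[0,0,1.6,0,0,0],[0,0,1.85,0,0,0],[0,0,2.0,0,0,0],[0,0,2.1,0,0,0],[0,0,2.16,0,0,0],[0,0,2.16,0,0,0],[0,0,2.16,0,0,0]]]'

```text
time_s: 4.4
ee_pos: [0.4836, 0.1599, 0.0462]
eef_rot: [3.141, 0.0, 2.849]
force: [-6.3, 2.5, 9.3]
grip_width: 0.0003
grip_force: 4.5
```

Request:
step_arm --plan '[[[0,0,0.05,0,0,0],[0,0,0.05,0,0,0],[0,0,-0.6,0,0,0],[0,0,-1.2,0,0,0],[0,0,-1.2,0,0,0]]]'

```text
time_s: 4.82
ee_pos: [0.4855, 0.1599, 0.0848]
eef_rot: [3.138, 0.006, 2.849]
force: [0.5, 0.8, 0.4]
grip_width: 0.0002
grip_force: 0.0
```

Run:
```python
from h import *
np.set_printoptions(precision=4,suppress=True)
o=ctrl.get_obs();print(o["ee_pos"],o["eef_rot"],o["force"])
print(tool([.526,.2775,.08]))
```

```text
[0.4855 0.1599 0.0848] [3.1383 0.0057 2.849 ] [0.5408 0.8153 0.3659]
(array([-0.1604,  4.1432,  0.1739]), None)
```

Request:
step_arm --plan '[[[0,0.7,-0.3,0,0,0],[-0.1,1.7,-0.3,0,0,0],[-0.1,2.7,-0.3,0,0,0],[-0.2,3.6,-0.3,0,0,0],[-0.2,4.1,-0.2,0,0,0],[-0.2,4.15,0,0,0,0],[-0.2,4.15,0,0,0,0]]]'

```text
time_s: 5.4
ee_pos: [0.5246, 0.2768, 0.0792]
eef_rot: [-3.14, -0.001, 2.85]
force: [-0.0, -0.4, -1.3]
grip_width: 0.0006
grip_force: 0.0
```

Request:
step_arm --plan '[[[0,0,0.5,0,0,0],[0,0,0.9,0,0,0],[0,0,1.1,0,0,0],[0,0,1.2,0,0,0],[0,0,1.24,0,0,0],[0,0,1.24,0,0,0],[0,0,1.24,0,0,0]]]'

```text
time_s: 5.98
ee_pos: [0.525, 0.2757, 0.0457]
eef_rot: [-3.141, -0.0, 2.848]
force: [-13.4, -8.5, 28.9]
grip_width: 0.0002
grip_force: 14.0
```

Request:
step_arm --plan '[[[0,0,-1,0,0,0],[0,0,-2.2,0,0,0],[0,0,-3.4,0,0,0],[0,0,-4.6,0,0,0],[0,0,-5.6,0,0,0],[0,0,-5.8,0,0,0]]]' --grip 1

```text
time_s: 6.48
ee_pos: [0.5264, 0.2767, 0.2232]
eef_rot: [3.137, 0.006, 2.848]
force: [0.2, -0.1, -0.1]
grip_width: 0.0369
grip_force: 0.0
```

Run:
```python
from h import *
np.set_printoptions(precision=4,suppress=True)
o=ctrl.get_obs();print(o["ee_pos"],o["eef_rot"],o["force"])
print(tool([.4838,-.2073,.215],[np.pi,0,1.32]))
```

```text
[0.5264 0.2767 0.2232] [3.1367 0.0057 2.8482] [ 0.207  -0.0647 -0.1452]
(array([ -3.3026, -15.8548,   0.2143]), array([ 0.0785,  0.0079, 14.5934]))
```

Request:
step_arm --plan '[[[-0.2,-1.1,0,0,0,1],[-0.5,-2.2,0,0,0,2],[-0.7,-3.3,0,0,0,3],[-0.9,-4.4,0,0,0,4],[-1.1,-5.5,0,0,0,5],[-1.4,-6.6,0,0,0,6],[-1.6,-7.6,0,0,0,7],[-1.7,-7.9,0,0,0,7.5]]]'

```text
time_s: 7.15
ee_pos: [0.5047, 0.0314, 0.217]
eef_rot: [-3.141, 0.0, 2.055]
force: [0.4, 0.2, 0.2]
grip_width: 0.0905
grip_force: 0.0
```

Run:
```python
from h import *
np.set_printoptions(precision=4,suppress=True)
print(tool([.4838,-.2073,.215],[np.pi,0,1.32]))
```

```text
(array([-6.7192, -4.3185,  0.07  ]), array([-0.0079,  0.0044,  7.0142]))
```

Request:
step_arm --plan '[[[-1,-0.6,0,0,0,1],[-2,-1.3,0,0,0,2],[-3,-1.9,0,0,0,3],[-4,-2.6,0,0,0,4],[-5,-3.2,0,0,0,5],[-5.9,-3.8,0,0,0,6],[-6.6,-4.2,0,0,0,7],[-6.6,-4.2,0,0,0,7]]]'

```text
time_s: 7.82
ee_pos: [0.4871, -0.2028, 0.2166]
eef_rot: [-3.141, 0.0, 1.32]
force: [0.2, 1.0, -0.4]
grip_width: 0.0938
grip_force: 0.0
```

Run:
```python
from h import *
from scipy.optimize import least_squares
np.set_printoptions(precision=4,suppress=True)
o=ctrl.get_obs();print(o["ee_pos"],o["eef_rot"],o["qpos"],o["force"])
im=ctrl.camera("wrist")[...,::-1].copy();ctrl.camera("top");ctrl.camera("side")
Y={"tray_handle":(0,0,.112),"tray":(0,0,0),"spout_corner":(-.1,.07,.005)}
for q in Y:
  for r in ctrl.place_of(q,"wrist")[:2]: print(q,np.round(r["at"],1),r["confidence"],wz(r["at"],Y[q][2],o))
for x in np.linspace(-.1,.1,9):
    for y in(-.008,.008):
        p=wpix(Ro.from_euler('z',1.3338).apply((x,y,.124))+[.4838,-.2073,0],o);cv2.circle(im,tuple(int(v) for v in p),1,(0,0,255),-1)
for x in(-.105,.105):
    for y in(-.075,.075):
        p=wpix(Ro.from_euler('z',1.3338).apply((x,y,.04))+[.4838,-.2073,0],o);cv2.circle(im,tuple(int(v) for v in p),2,(0,255,0),-1)
cv2.imwrite("pics/w2.png",im)
```

```text
[ 0.4871 -0.2028  0.2166] [-3.1406  0.0004  1.3198] [-0.4637  0.2419  1.5683 -0.0006  1.3323 -0.2125] [ 0.1812  1.0412 -0.41  ]
tray_handle [276.5 212.3] 0.68 [ 0.485  -0.2135  0.112 ]
tray [276.5 183.7] 0.92 [ 0.4859 -0.2089  0.    ]
spout_corner [220.7 258.4] 0.92 [ 0.3894 -0.2869  0.005 ]
spout_corner [243.3 136.1] 0.29 [ 0.4621 -0.1414  0.005 ]
```

View pics/w2.png

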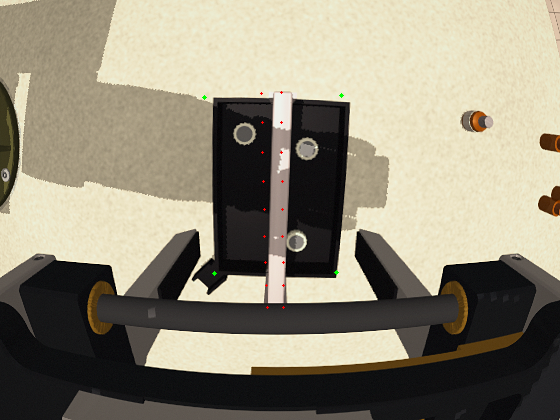

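The wrist view shows the bar running from about (283,95) to (276,305), a little clockwise of my predicted dots. I'll work out the yaw from these bar ends.

Run:
```python
from h import *
np.set_printoptions(precision=4,suppress=True)
o=ctrl.get_obs()
a=wz((283,94),.124,o);b=wz((276,304),.124,o);c=(a+b)/2;yaw=np.arctan2(*(a-b)[1::-1]);print(a,b,np.linalg.norm(a-b),c,yaw)
Y=[wz(p,.04,o) for p in((214,98),(349,102),(335,276),(215,272))];print(np.array(Y),np.mean(Y,0))
print(tool([c[0],c[1],.093],[np.pi,0,yaw]))
```

```text
[ 0.5163 -0.1081  0.124 ] [ 0.4646 -0.2964  0.124 ] 0.1952647821087193 [ 0.4905 -0.2023  0.124 ] 1.302400209965914
[[ 0.4454 -0.0868  0.04  ]
 [ 0.5886 -0.1257  0.04  ]
 [ 0.5324 -0.3264  0.04  ]
 [ 0.3893 -0.286   0.04  ]] [ 0.4889 -0.2062  0.04  ]
(array([-0.1181,  0.1038,  4.1461]), array([-0.0012, -0.0009,  0.2872]))
```

Request:
step_arm --plan '[[[-0.1,0.05,0.8,0,0,0.2],[-0.1,0.1,1.7,0,0,0.2],[-0.1,0.1,2.6,0,0,0.2],[-0.1,0.1,3.4,0,0,0.2],[-0.1,0.1,3.9,0,0,0.2],[-0.1,0.1,4.1,0,0,0.2],[-0.1,0.1,4.1,0,0,0.2],[-0.1,0.1,4.1,0,0,0.2]]]'

```text
time_s: 8.78
ee_pos: [0.4909, -0.2024, 0.0953]
eef_rot: [3.141, 0.0, 1.31]
force: [0.1, -0.1, 0.0]
grip_width: 0.094
grip_force: 0.0
```

Request:
step_arm --plan '[[[0,0,0,0,0,0],[0,0,0,0,0,0],[0,0,0,0,0,0],[0,0,0,0,0,0],[0,0,0,0,0,0],[0,0,0,0,0,0],[0,0,0,0,0,0],[0,0,0,0,0,0]]]' --grip 0 --squeeze 60

```text
time_s: 9.45
ee_pos: [0.4904, -0.2026, 0.0945]
eef_rot: [-3.142, -0.0, 1.309]
force: [-0.8, -0.4, 0.5]
grip_width: 0.0438
grip_force: 0.0
```

Request:
step_arm --plan '[[[0,0,0,0,0,0],[0,0,0,0,0,0],[0,0,0,0,0,0],[0,0,0,0,0,0],[0,0,0,0,0,0]]]'

```text
time_s: 9.87
ee_pos: [0.4904, -0.2026, 0.0944]
eef_rot: [-3.141, -0.0, 1.309]
force: [-0.2, 0.5, -0.2]
grip_width: 0.0156
grip_force: 59.9
```

Gripped, with an opening of 15.6 mm at 60 N. I'll lift gently, about 0.2 m.

Request:
step_arm --plan '[[[0,0,-0.2,0,0,0],[0,0,-0.5,0,0,0],[0,0,-0.9,0,0,0],[0,0,-1.4,0,0,0],[0,0,-1.9,0,0,0],[0,0,-2.4,0,0,0],[0,0,-2.9,0,0,0],[0,0,-3.4,0,0,0]]]'

```text
time_s: 10.53
ee_pos: [0.4903, -0.2026, 0.1979]
eef_rot: [3.141, 0.0, 1.309]
force: [-0.1, -0.1, -3.1]
grip_width: 0.0155
grip_force: 59.9
```

Request:
step_arm --plan '[[[0,0,-0.5,0,0,0],[0,0,-1,0,0,0],[0,0,-1.5,0,0,0],[0,0,-2,0,0,0],[0,0,-2.4,0,0,0],[0,0,-2.7,0,0,0],[0,0,-2.8,0,0,0],[0,0,-2.8,0,0,0]]]'

```text
time_s: 11.2
ee_pos: [0.4905, -0.2027, 0.2811]
eef_rot: [3.141, 0.0, 1.309]
force: [0.6, -0.4, -3.4]
grip_width: 0.0151
grip_force: 59.9
```

Run:
```python
from h import *
np.set_printoptions(precision=4,suppress=True)
o=ctrl.get_obs();print(o["ee_pos"],o["eef_rot"],o["qpos"],o["force"],o["grip_width"])
R=Ro.from_euler('xyz',o["eef_rot"]);Q=Ro.from_euler('z',1.30)
ax=Q.apply(np.array([-1,-1,0])/2**.5);print("turn axis in tool", R.inv().apply(ax), "35deg units",R.inv().apply(ax)*35/6)
```

```text
[ 0.4905 -0.2027  0.2811] [3.1406 0.0002 1.3094] [-0.4608  0.2085  1.4601 -0.      1.4719 -0.1994] [ 0.6131 -0.3964 -3.4283] 0.015086360536125786
turn axis in tool [-0.7137  0.7004  0.0008] 35deg units [-4.1635  4.0857  0.0049]
```

Request:
step_arm --plan '[[[0,0,0,-0.2,0.2,0],[0,0,0,-0.5,0.5,0],[0,0,0,-0.8,0.8,0],[0,0,0,-1.1,1.1,0],[0,0,0,-1.4,1.4,0],[0,0,0,-1.7,1.7,0],[0,0,0,-1.9,1.9,0],[0,0,0,-2,2,0]]]'

```text
time_s: 11.87
ee_pos: [0.4899, -0.2027, 0.2796]
eef_rot: [2.93, -0.209, 1.331]
force: [-0.3, 0.7, -3.1]
grip_width: 0.0155
grip_force: 59.9
```

Request:
step_arm --plan '[[[0,0,0,-0.2,0.2,0],[0,0,0,-0.5,0.5,0],[0,0,0,-0.8,0.8,0],[0,0,0,-1.1,1.1,0],[0,0,0,-1.4,1.4,0],[0,0,0,-1.7,1.7,0],[0,0,0,-2,2,0],[0,0,0,-2.1,2.1,0]]]'

```text
time_s: 12.53
ee_pos: [0.4899, -0.2027, 0.2795]
eef_rot: [2.685, -0.417, 1.407]
force: [-0.6, -0.2, -3.0]
grip_width: 0.0155
grip_force: 59.9
```

Request:
step_arm --plan '[[[0,0,0,0,0,0],[0,0,0,0,0,0],[0,0,0,0,0,0],[0,0,0,0,0,0],[0,0,0,0,0,0],[0,0,0,0,0,0],[0,0,0,0,0,0],[0,0,0,0,0,0]]]'

```text
time_s: 13.2
ee_pos: [0.4905, -0.2026, 0.2805]
eef_rot: [2.685, -0.415, 1.407]
force: [1.2, -0.4, -3.1]
grip_width: 0.0154
grip_force: 59.9
```

Run:
```python
from h import *
np.set_printoptions(precision=4,suppress=True)
o=ctrl.get_obs();print(o["ee_pos"],o["eef_rot"],o["qpos"],o["force"],o["grip_width"])
R=Ro.from_euler('xyz',o["eef_rot"]);print("tilt",np.degrees(np.arccos(-R.as_matrix()[2,2])))
W=lambda X:R.apply(np.array([1,-1,-1])*(np.array(X)-[0,0,.112-.019+.0015]))+o["ee_pos"]
print("centre",W((0,0,0)),"corner",W((-.105,.075,0)),"spout",W((-.1,.07,.005)))
i=[ctrl.camera(c)[...,::-1] for c in("wrist","top","side")]
for c in("wrist","top","side"):
  for q in("spout_corner","cap0","tray"): print(c,q,[(np.round(r["at"]).tolist(),round(r["confidence"],2)) for r in ctrl.place_of(q,c)[:4]])
print(wpix(W((-.1,.07,.005)),o),proj("top",W((-.1,.07,.005))),proj("side",W((-.1,.07,.005))))
cv2.imwrite("pics/w3.png",i[0]);cv2.imwrite("pics/s3.png",cv2.resize(np.hstack([i[1][170:350,270:450],i[2][180:360,180:360]]),(800,400)))
```

```text
[ 0.4905 -0.2026  0.2805] [ 2.6851 -0.4152  1.4074] [-0.7458  0.0604  1.7405  0.6213  1.2112 -0.6711] [ 1.2158 -0.3936 -3.1163] 0.01535644456772793
tilt 34.78139322754326
centre [ 0.5372 -0.1756  0.2028] corner [ 0.4573 -0.2463  0.1302] spout [ 0.4598 -0.2448  0.1384]
wrist spout_corner []
wrist cap0 [([213.0, 264.0], 0.97), ([299.0, 78.0], 0.2)]
wrist tray [([275.0, 216.0], 0.7), ([272.0, 29.0], 0.45)]
top spout_corner [([369.0, 254.0], 0.87)]
top cap0 [([351.0, 242.0], 0.42)]
top tray [([338.0, 219.0], 0.7)]
side spout_corner [([274.0, 274.0], 0.73)]
side cap0 [([275.0, 261.0], 0.6), ([277.0, 246.0], 0.47), ([287.0, 266.0], 0.44)]
side tray [([298.0, 220.0], 0.76), ([275.0, 204.0], 0.6)]
[204.2453 303.964 ] [364.2567 251.0144] [271.7477 271.5727]
```

View pics/w3.png

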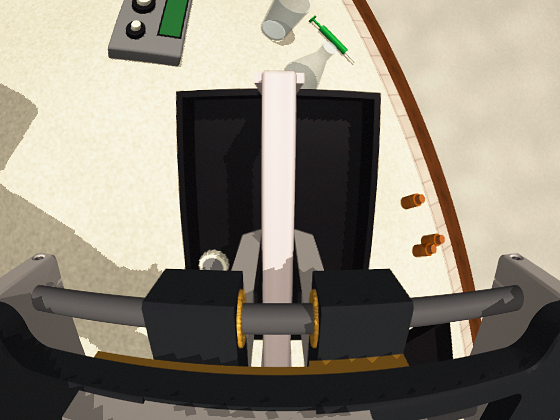

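View pics/s3.png

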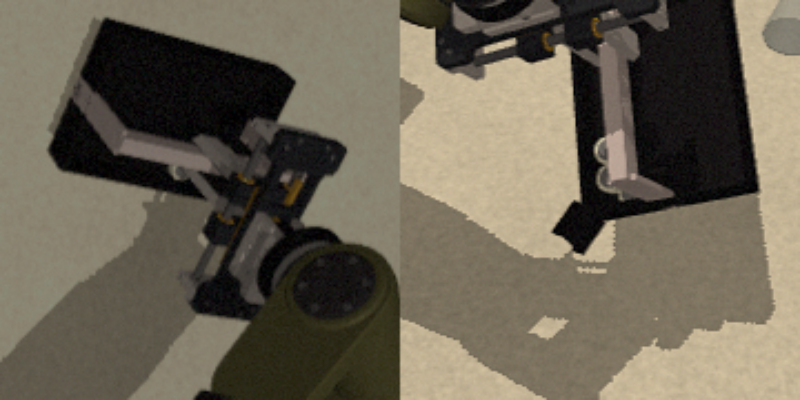

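The wrist view shows one cap against the +y wall at (213,264). The side view shows two caps half hidden behind the bar, near the spout. I'll convert all of them into tray coordinates.

```bash
cat > c.py <<'E'
from h import *
np.set_printoptions(precision=4,suppress=True)
o=ctrl.get_obs();R=Ro.from_euler('xyz',o["eef_rot"]);S=np.array([1,-1,-1]);off=np.array([0,0,.0945])
toT=lambda X:S*R.inv().apply(X-o["ee_pos"])+off
for c in("wrist","top","side"):
  ctrl.camera(c)
  for r in ctrl.place_of("cap0",c)[:4]:
    if c=="wrist": a=wz(r["at"],.3,o);b=wz(r["at"],.1,o)
    else: a=at_z(c,r["at"],.3);b=at_z(c,r["at"],.1)
    a,b=toT(a),toT(b);X=a+(b-a)*(.006-a[2])/(b[2]-a[2])
    print(c,np.round(r["at"]),round(r["confidence"],2),"tray xyz",X,"dist",np.linalg.norm(X-[-.1,.07,.005]))
E
python3 c.py
```

```text
wrist [212. 264.] 0.57 tray xyz [-0.0549  0.0587  0.006 ] dist 0.0464761464552606
top [352. 246.] 0.62 tray xyz [-0.0592  0.0632  0.006 ] dist 0.04137125991843036
side [276. 248.] 0.6 tray xyz [-0.0536  0.0551  0.006 ] dist 0.04876281073128666
side [274. 258.] 0.57 tray xyz [-0.0735  0.0625  0.006 ] dist 0.02755852707625193
side [285. 268.] 0.35 tray xyz [-0.0985  0.0391  0.006 ] dist 0.030994270014488356
```

```bash
cat >> c.py <<'E'
W=lambda X:R.apply(S*(np.array(X)-off))+o["ee_pos"]
im=cv2.resize(ctrl.camera("side")[200:300,230:330,::-1],(600,600),interpolation=cv2.INTER_CUBIC)
for y in(.057,.03,0,-.03,-.06):
    p=(proj("side",W((-.087,y,.011)))-[230,200])*6;cv2.circle(im,tuple(int(v) for v in p),4,(0,0,255),-1);print(y,p)
cv2.imwrite("pics/s4.png",np.clip(im.astype(float)*1.6,0,255).astype('uint8'))
E
python3 c.py
```

```text
wrist [214. 262.] 0.86 tray xyz [-0.0535  0.0564  0.006 ] dist 0.0484322338591869
top [349. 244.] 0.38 tray xyz [-0.0497  0.0588  0.006 ] dist 0.051511293015824966
side [274. 261.] 0.55 tray xyz [-0.0804  0.0636  0.006 ] dist 0.020649836440996123
side [288. 266.] 0.49 tray xyz [-0.0951  0.0335  0.006 ] dist 0.036887850320826684
side [274. 250.] 0.38 tray xyz [-0.0572  0.0591  0.006 ] dist 0.0441706600499332
0.057 [274.0009 381.0497]
0.03 [347.5689 365.4408]
0 [431.2656 347.6828]
-0.03 [517.0959 329.4721]
-0.06 [605.1424 310.7912]
```

View pics/s4.png

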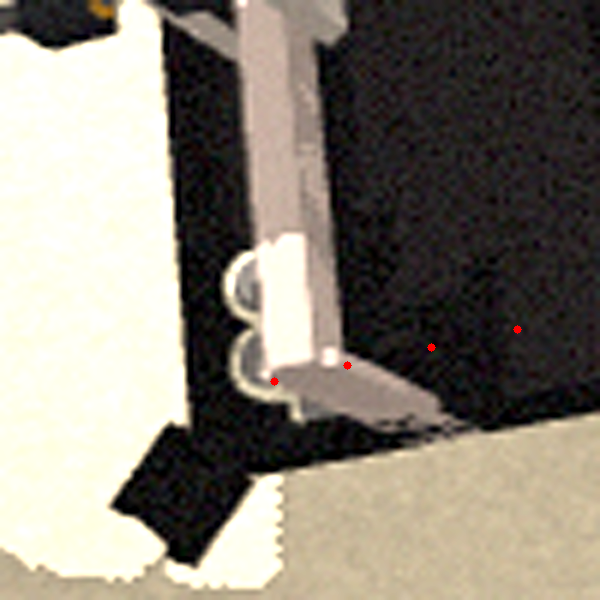

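The crop shows two caps against the +y wall at about (245,285) and (260,365). The third one's edge shows below the post at about (310,405), so all three are packed in the spout corner. The tray is still, about 0.13 m clear at its lowest corner.

```bash
python3 -c "
from station import ctrl
print(ctrl.hand_in())"
```

```text
the job is handed in; nothing more can be done
None
```

I pressed clear and then start, lifted the tray by its handle and tilted it about 35° towards the spout. All three caps appear packed in the spout corner (the third is mostly hidden behind the handle post). I handed the job in; no verdict was returned.

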